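# Reset the boot stretcher to its long size

### The arm

A 6-joint arm with a two-finger parallel gripper is mounted at the origin on the work surface. World frame = base frame: x ahead of the robot, y to its left, z up, the work surface at z = 0. Lengths are in m, angles in rad, forces in N, time in s.
With the tool pointing down it reaches from about 0.35 to 0.85 m from the base axis. Payload 8.1 kg.
Tool frame: the origin (TCP) lies midway between the tips of the shut fingers; the grasp point (between the pads) lies 19 mm behind it; z points along the fingers, y is the direction in which the jaws open and shut (so a half turn about z gives the same grasp; the last joint's range is limited). The gripper opens to 93 mm and grips with 3 to 60 N. Pads are 15 mm wide; open, the fingers measure 128 mm over their backs; the gripper's body (75 mm by 188 mm) begins 65 mm behind the grasp point.
Start: joints at [1.116, 0.13, 1.488, -0, 1.523, -0.085], TCP at [0.217, 0.559, 0.219] pointing down, gripper open.
Joint ranges: [-2.96, 2.96], [-0.89, 2.26], [0.02, 2.5], [-1.34, 4.48], [0, 2.73], [-2.66, 2.66]. Speed limits (rad/s): [2.39, 2.39, 2.79, 3.14, 3.14, 3.14].

### API

Orientations are given as a rotation vector (axis times angle).
In Python, from plant import robot gives the robot as it stands. The module is installed in compiled form; this text tells all that it offers.
- The arm moves only by the shell command python3 -m pendant 'ROWS' [FORCE]. ROWS is JSON, a list of rows, each an object with "translation": the shift along the tool's x, y, z in mm, a list of three; "twist": the turn, a rotation vector about the tool's x, y, z in rad, a list of three; "grip": the opening, from -1 (shut) to 1 (fully open). A call has exactly 10 rows; each row shifts and turns the pose as measured when the row begins, along the tool's axes as they then stand; what a row does not reach is not made up. A row lasts 1/10 s, in which the tool goes at most 50 mm and 8.59 degrees, less where a joint would pass 70% of its speed; a pose out of reach is approached as far as the arm can. A call is refused whole if a number of a shift passes 50 or a number of a turn 0.15, either way. A call with a gripper value outside its range is refused whole. The fingers move at their own pace and stop on an object; FORCE is the grip in N (left out, the last holds). Time passes only in rows, so rows that do not move let the fingers close, or fill a call up. It gives the time, the measured TCP pose, the force and the opening at its end, in the units of the state.
- robot.read_state(): the state, without advancing time (a new reading comes with each control period).
- robot.read_camera(name): name is "side" or "top" or "wrist"; returns (picture, depth): 400x640x3 uint8, red, green, blue; 400x640 float32, m along the optical axis (not along the pixel's ray), 0 where there is no reading.
- robot.camera_info(name): a dict with "vertical_fov" (degrees; the focal length in pixels is half the picture's height over the tangent of half this angle, whatever the lens; pixels are square), "cx", "cy" (the principal point, pixels), "D" ([k1, k2, p1, p2, k3] as OpenCV has them; the pictures are not rectified), "cam_to_world" (4x4, takes a point from camera to world coordinates). Camera axes: x right, y up, looking along -z (the intrinsics and any distortion apply to the point x, -y, -z); pixel columns grow to the right and rows downward; lengths in m; the calibration is good to about 2 mm. A picture is of the moment at which its call begins: read the wrist's pose just before it. camera_info takes no time and is no camera call; for the wrist camera it gives the pose at the moment of the call.
- robot.close_job(): hands the job in, once; it reports no verdict.
The state is a dict: "t": time; "q": joint angles; "dq": joint speeds; "joint_torque": joint torques, N m; "tool_pos": TCP position; "orientation": TCP orientation; "force": force on the tool from outside, world axes, zero at the start; "wrist_torque": the same for the moment, N m; "opening": finger opening in m.
Only numpy, scipy, OpenCV 4.12 (cv2) and the standard library are available. Lean on these libraries where they do the work, as an engineer would, in place of code of your own. Each camera call takes 0.05 s, during which the arm holds its last target. There are 200 camera calls.

### The job

Set the boot stretcher to its long size: pull its spring-loaded lock pin up, turn it into the rest notch so that it stays out when you let go, and with the pin parked there slide the toe block some way out. Then turn the pin back and let it down, and slide the toe block gently on until the pin drops fully home in the hidden long-size hole, without ever ramming the block against the pin. Leave everything else on the bench where it stands.

Things in the scene. Friction and masses are not known exactly. Their poses are not given: they have to be found in the camera images.
- stretcher: beech boot stretcher screwed to the bench: a plank 440 x 90 x 18 mm; origin on the bench under the lock pin; its x axis runs along the plank towards the toe end (plank from x = -200 to +240 mm), z up. The fixed heel block (62 mm wide, 74 mm high) is at x = -195 to -124 mm. A flat steel bar runs from the sliding toe block through the lock housing and under a cover; the pin's holes are in it.
- collar (a point): middle of the top of the lock collar, straight over the stretcher's origin at z = 70 mm: a round dark cast-iron collar 50 mm across, with a deep slot along the stretcher's x and a shallow rest notch, on a cast-iron housing 60 mm long (x), 76 mm wide, up to z = 50 mm
- cover (a point): middle of the top (z = 44 mm) of the wooden cover between heel block and lock housing, 92 x 68 mm. Under it, out of sight, is the long-size hole of the bar. Its place differs each time: it comes under the pin when the toe block is slid out somewhere between 0.045 and 0.080 m. The hole is 12 mm long along the bar, 3 mm more than the pin is thick.
- wing: steel wing of the lock pin, a flat upright plate 50 mm long (its x), 12 mm thick (y), 24 mm high; origin at its middle, straight over the stretcher's origin, 96 mm above the bench when the pin is home, higher by lock_lift; 14 mm of stem 12 mm across stands free between it and the collar. Home, the wing lies along the stretcher's x axis.
- lock_lift (a joint): how far the pin is pulled up, m: 0 = fully home in a hole, about 0.0085 = its tip rests on the bar between holes, about 0.014 = parked in the rest notch, above 0.018 it is free to turn, 0.025 = end of travel. A spring pulls it down with 6 N at 0 and 11 N at the end.
- lock_turn (a joint): how far the pin is turned, rad, counter-clockwise seen from above: 0 = its cross bar stands over the deep slot of the collar, 1.2 = over the shallow rest notch (3.5 mm deep); end stops at -0.05 and 1.28. Below a lift of 0.018 the slot keeps it near 0 and the notch keeps it near 1.2.
- carriage (a joint): how far the toe block is slid out, towards the stretcher's +x, m: 0 = short size, as found, locked by the pin (1.5 mm play either way); end stop 0.092. Sliding takes 3 to 6 N. With the pin let down on the bar and the block slid at 30 mm/s or slower, the pin drops 9 mm into the long-size hole by itself as this comes under it, and the block then stops hard.
- toe_knob (a point): middle of the beech knob by which the toe block is slid: upright, 24 mm across, 30 mm high, middle 81 mm above the bench, underside 10 mm over the block's top (z = 56 mm). It stands 110 mm from the pin along the stretcher's x at carriage = 0 and moves with the block (80 mm wide, from 40 mm behind to 45 mm ahead of the knob).
- heel_insert: red plastic heel insert, 70 x 58 x 22 mm, lying loose beside the stretcher; bystander
- shoe_tree0: varnished ash shoe tree with a coiled spring, 260 x 72 x 45 mm, lying loose; bystander
- shoe_tree1: the other shoe tree of the pair, same size; bystander
- plug_jar: squat stoneware jar of grey wooden toe plugs, 120 mm across, about 100 mm high; bystander
- polish_tin: flat round tin, 80 mm across, 30 mm high; bystander
- shoe_brush: shoe brush lying on its bristles, 150 x 46 x 40 mm, on the robot's side of the stretcher; bystander
- pin_tip: lower end of the lock pin, steel, 9 mm thick with a round nose, inside the housing and out of sight; origin at its very tip, 25 mm above the bench when home; the bar's top is at 34 mm. The pin is slender: when it is home in a hole the block must not be pressed against it with more than 30 N.

How it is judged:
By the outcome, as a careful person would: the job done as asked, in the order asked, and still so for the second after the job is handed in, with the robot touching nothing.
It also fails if it takes over 61 s, if anything falls off the work surface, if the arm or the gripper's body presses on something with over 40 N, if the wrist force passes 120 N, or if a joint passes its speed limit or range.

## Working session

There is one attempt and no reset: what is moved stays moved. The work goes in short steps, Python scripts to look and compute and a shell command to move; the robot and the scene stay as the last step left them, time stands still between calls to the robot, and variables do not carry over. Pictures are saved under pics/ and viewed, about 8 in all and at most 12, crops included, and the job is handed in when it is done.

```bash
mkdir -p pics
cat > h.py <<'E'
import numpy as np, cv2
from plant import robot
from scipy.spatial.transform import Rotation as R
def snap(n,fn):
    p,d=robot.read_camera(n); i=robot.camera_info(n); cv2.imwrite('pics/%s.png'%fn,p[:,:,::-1]); np.savez('pics/%s.npz'%fn,d=d,p=p,T=i['cam_to_world'],f=200/np.tan(np.radians(i['vertical_fov']/2)),c=[i['cx'],i['cy']],D=i['D'])
def load(fn): return np.load('pics/%s.npz'%fn)
def ray(z,u,v):
    K=np.array([[z['f'],0,z['c'][0]],[0,z['f'],z['c'][1]],[0,0,1.]])
    x,y=cv2.undistortPoints(np.array([[[u,v]]],float),K,z['D'])[0,0]
    return np.array([x,-y,-1.])
def px(z,u,v,dep=None):
    dd=z['d'][int(v)-1:int(v)+2,int(u)-1:int(u)+2]; dd=dd[dd>0]
    dep=np.median(dd) if dep is None else dep
    return (z['T']@np.r_[ray(z,u,v)*dep,1])[:3]
def pz(z,u,v,h):
    o=z['T'][:3,3]; r=z['T'][:3,:3]@ray(z,u,v); return o+r*(h-o[2])/r[2]
E
python3 - <<'E'
from h import *
snap('top','top0'); snap('side','side0')
s=robot.read_state(); print(s)
for n in('top','side'):
    i=robot.camera_info(n); print(n,i)
E
```

```text
{'t': 0.1, 'q': array([ 1.11556840e+00,  1.31043661e-01,  1.48914800e+00,  3.44714928e-06,
        1.52303720e+00, -8.54071297e-02]), 'dq': array([-0.00040396, -0.00167849, -0.0032076 ,  0.00165712,  0.00091801,
        0.0008441 ]), 'joint_torque': array([ 1.29600747e-03, -5.61338389e+01, -4.93097126e+01,  7.69800693e-02,
        2.91080395e-02, -4.44996078e-05]), 'tool_pos': array([0.21662428, 0.55897923, 0.21772973]), 'orientation': array([-5.77527522e-01, -3.08760332e+00,  2.47502639e-03]), 'force': array([ 0.60634091, -0.19074981, -0.44945855]), 'wrist_torque': array([-0.03144059, -0.01175113,  0.00080893]), 'opening': 0.09310558320313726}
top {'vertical_fov': 44.363662464351975, 'cx': 326.8290842568113, 'cy': 199.57487201308288, 'D': array([-0.0812894,  0.       ,  0.       ,  0.       ,  0.       ]), 'cam_to_world': array([[ 0.02406692,  0.99164969, -0.12669521,  0.3822827 ],
       [-0.99964512,  0.02531903,  0.00828151,  0.01361758],
       [ 0.01142015,  0.12645094,  0.99190712,  1.50661737],
       [ 0.        ,  0.        ,  0.        ,  1.        ]])}
side {'vertical_fov': 47.558417691258526, 'cx': 322.7781867360806, 'cy': 188.64267114387087, 'D': array([-0.09719725,  0.        ,  0.        ,  0.        ,  0.        ]), 'cam_to_world': array([[ 0.81133685,  0.34878934, -0.46912526, -0.10276476],
       [-0.58418298,  0.51328791, -0.62870165, -0.88073189],
       [ 0.02151189,  0.78414381,  0.62020619,  0.9548604 ],
       [ 0.        ,  0.        ,  0.        ,  1.        ]])}
```

View pics/top0.png

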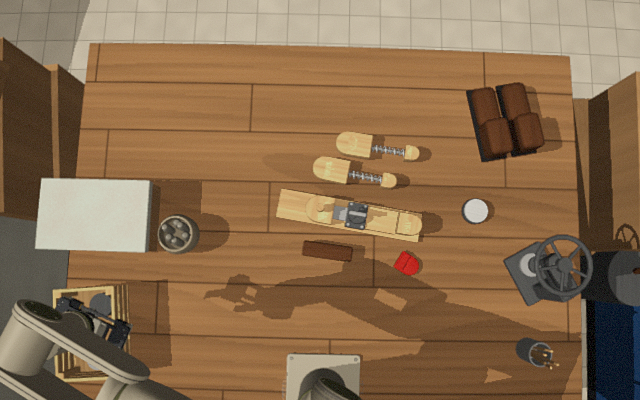

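View pics/side0.png

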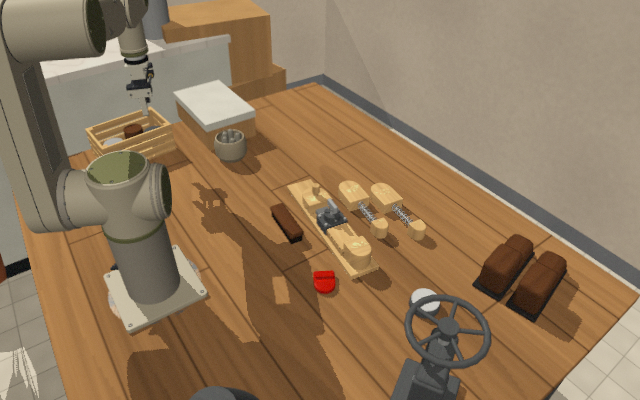

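The top view shows the stretcher around (350,215), with the brush at (328,250), the heel insert at (406,263) and the trees at (355,160). I'll enlarge both views.

Run:
```python
from h import *
a=cv2.imread('pics/top0.png')[175:255,265:435]; b=cv2.imread('pics/side0.png')[170:280,270:400]
cv2.imwrite('pics/c1.png',np.vstack([cv2.resize(a,(680,320),interpolation=2),cv2.resize(b[:70*1+40],(680,0) if 0 else (331,280),interpolation=2).__class__(0) if 0 else cv2.copyMakeBorder(cv2.resize(b,(331,280),interpolation=2),0,0,0,349,0)]))
```

```text
(no output)
```

View pics/c1.png

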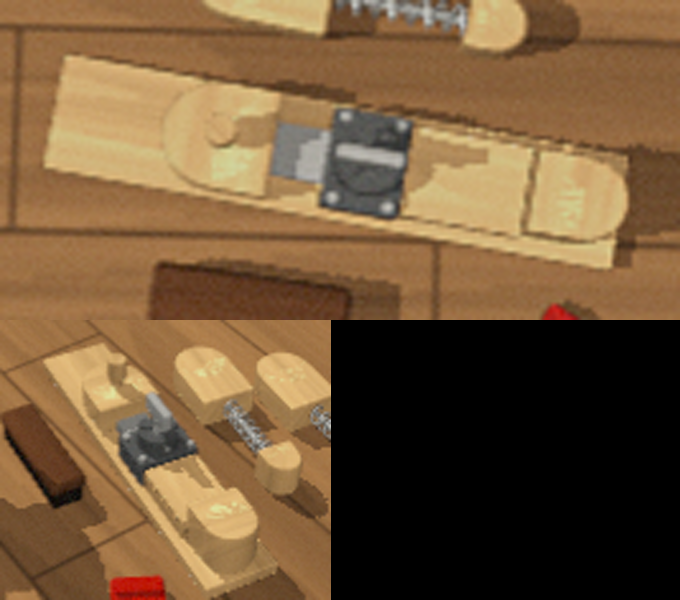

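The knob is at top pixel (320.5,206.8) and the wing centre at (357.5,213.9). The toe end therefore points left, towards world +y.

Run:
```python
from h import *
z=load('top0')
P=lambda u,v,h: pz(z,265+u/4-.4,175+v/4-.4,h)
c=[P(65,55,.018),P(45,168,.018),P(612,268,.018),P(628,155,.018)]
for q in c: print(q)
print('len',np.linalg.norm(c[1]-c[2]),np.linalg.norm(c[0]-c[3]))
d=(c[0]+c[1]-c[2]-c[3])/2; d/=np.linalg.norm(d); yaw=np.degrees(np.arctan2(d[1],d[0]));print('dir',d,yaw)
print('origin from plank',sum(c)/4-.02*d)
w=[P(335,153,.108),P(405,159,.108)];print('wing',w,sum(w)/2)
k=P(222,126,.096);print('knob',k,k-.11*d)
h=[P(333,108,.05),P(410,112,.05),P(318,207,.05),P(398,217,.05)];print('housing',h,sum(h)/4)
w0=w[0]-w[1];print(np.degrees(np.arctan2(w0[1],w0[0])), np.degrees(np.arctan2((k-sum(w)/2)[1],(k-sum(w)/2)[0])))
s=robot.read_state();print(R.from_rotvec(s['orientation']).as_matrix())
print(robot.camera_info('wrist')['cam_to_world'])
```

```text
[0.60352228 0.14302579 0.018     ]
[0.51620769 0.15513907 0.018     ]
[ 0.45058951 -0.27806524  0.018     ]
[ 0.53728795 -0.29022103  0.018     ]
len 0.4381457737485774 0.4382804881443138
dir [0.15044339 0.98861863 0.        ] 81.34737747602641
origin from plank [ 0.52389299 -0.08730273  0.018     ]
wing [array([ 0.52414891, -0.06066049,  0.108     ]), array([ 0.52108025, -0.11096302,  0.108     ])] [ 0.52261458 -0.08581176  0.108     ]
knob [0.54293196 0.02085022 0.096     ] [ 0.52638318 -0.08789782  0.096     ]
housing [array([ 0.56383071, -0.06161247,  0.05      ]), array([ 0.56228089, -0.11937744,  0.05      ]), array([ 0.48936284, -0.05184831,  0.05      ]), array([ 0.48336566, -0.11154451,  0.05      ])] [ 0.52471003 -0.08609568  0.05      ]
86.50904126097632 79.2152832839273
[[-9.32392021e-01  3.61447917e-01 -7.22479037e-04]
 [ 3.61448610e-01  9.32390877e-01 -1.46806356e-03]
 [ 1.43004346e-04 -1.62994980e-03 -9.99998661e-01]]
[[ 0.36117907 -0.90283519 -0.23332014  0.15257461]
 [ 0.9324948   0.34921521  0.09220732  0.58444111]
 [-0.00176907 -0.25087318  0.96801835  0.38355296]
 [ 0.          0.          0.          1.        ]]
```

```bash
python3 -m pendant '[{"translation":[-34,-32,0],"twist":[0,0,0],"grip":1},{"translation":[-34,-32,0],"twist":[0,0,0],"grip":1},{"translation":[-34,-32,0],"twist":[0,0,0],"grip":1},{"translation":[-34,-32,0],"twist":[0,0,0],"grip":1},{"translation":[-34,-32,0],"twist":[0,0,0],"grip":1},{"translation":[-34,-32,0],"twist":[0,0,0],"grip":1},{"translation":[-34,-32,0],"twist":[0,0,0],"grip":1},{"translation":[-34,-32,0],"twist":[0,0,0],"grip":1},{"translation":[-34,-32,0],"twist":[0,0,0],"grip":1},{"translation":[-34,-32,0],"twist":[0,0,0],"grip":1}]' 40
python3 -m pendant '[{"translation":[0,0,0],"twist":[0,0,0.15],"grip":1},{"translation":[0,0,0],"twist":[0,0,0.15],"grip":1},{"translation":[0,0,0],"twist":[0,0,0.15],"grip":1},{"translation":[0,0,0],"twist":[0,0,0.15],"grip":1},{"translation":[0,0,0],"twist":[0,0,0.15],"grip":1},{"translation":[0,0,0],"twist":[0,0,0.15],"grip":1},{"translation":[0,0,0],"twist":[0,0,0.15],"grip":1},{"translation":[0,0,0],"twist":[0,0,0.15],"grip":1},{"translation":[0,0,0],"twist":[0,0,0.15],"grip":1},{"translation":[0,0,0],"twist":[0,0,0],"grip":1}]'
cat >> h.py <<'E'
Y=np.radians(81.35); O=np.array([.524,-.087,0])
def rel(p,tz=Y):
    "tool-axis mm shift from current pose to world p; twist for tool y angle = Y-pi/2"
    s=robot.read_state(); M=R.from_rotvec(s['orientation']).as_matrix()
    T=np.c_[[np.sin(tz-np.pi/2),-np.cos(tz-np.pi/2),0],[np.cos(tz-np.pi/2),np.sin(tz-np.pi/2),0],[0,0,-1]]
    print('t',s['t'],'tcp',s['tool_pos'].round(4),'yang',np.degrees(np.arctan2(M[1,1],M[0,1])).round(2),'F',s['force'].round(1),'open',round(s['opening'],4),'q6',s['q'][5].round(2))
    print('shift mm',(M.T@(np.array(p)-s['tool_pos'])*1000).round(1),'twist',R.from_matrix(M.T@T).as_rotvec().round(3))
E
python3 -c "
from h import *
rel([.524,-.087,.2])"
```

```text
t: 1.1
tool_pos: [0.4198, 0.1257, 0.2125]
orientation: [-0.56, -3.086, 0.012]
force: [1.2, 0.7, -0.0]
opening: 0.0925
t: 2.1
tool_pos: [0.4196, 0.1166, 0.2084]
orientation: [-2.378, -2.051, 0.025]
force: [-0.4, -0.1, -0.0]
opening: 0.0931
t 2.1 tcp [0.4196 0.1166 0.2084] yang -8.44 F [-0.4 -0.1 -0. ] open 0.0931 q6 0.31Traceback (most recent call last):
  File "<string>", line 3, in <module>
    rel([.524,-.087,.2])
    ~~~^^^^^^^^^^^^^^^^^
  File "h.py", line 23, in rel
    print('shift mm',(M.T@(np.array(p)-s['tool_pos'])*1000).round(1),'twist',R.from_matrix(M.T@T).as_rotvec().round(3))
                                                                             ~~~~~~~~~~~~~^^^^^^^
  File "scipy/spatial/transform/_rotation.pyx", line 1143, in scipy.spatial.transform._rotation.Rotation.from_matrix
ValueError: Non-positive determinant (left-handed or null coordinate frame) in rotation matrix 0: [[-0.99992602 -0.00386658  0.01153236]
 [-0.00373741  0.99993027  0.01120181]
 [ 0.01157487 -0.01115788  0.99987075]].
```

```bash
sed -i 's/\[np.sin(tz-np.pi\/2),-np.cos(tz-np.pi\/2),0\]/[-np.sin(tz-np.pi\/2),np.cos(tz-np.pi\/2),0]/' h.py
python3 -c "
from h import *
rel([.524,-.087,.2])"
```

```text
t 2.1 tcp [0.4196 0.1166 0.2084] yang -8.44 F [-0.4 -0.1 -0. ] open 0.0931 q6 0.31
shift mm [-186.   133.2    9. ] twist [-0.011  0.012  0.004]
```

```bash
python3 -m pendant '[{"translation":[-37,27,1],"twist":[-0.011,0.012,0],"grip":1},{"translation":[-37,27,1],"twist":[0,0,0],"grip":1},{"translation":[-37,27,1],"twist":[0,0,0],"grip":1},{"translation":[-37,27,1],"twist":[0,0,0],"grip":1},{"translation":[-30,20,1],"twist":[0,0,0],"grip":1},{"translation":[-8,5,1],"twist":[0,0,0],"grip":0.2},{"translation":[0,0,0],"twist":[0,0,0],"grip":0.2},{"translation":[0,0,0],"twist":[0,0,0],"grip":0.2},{"translation":[0,0,0],"twist":[0,0,0],"grip":0.2},{"translation":[0,0,0],"twist":[0,0,0],"grip":0.2}]'
python3 -c "
from h import *
rel([.524,-.087,.2])
snap('wrist','w1')
a=cv2.imread('pics/w1.png');cv2.imwrite('pics/w1b.png',cv2.resize(a,(800,500),interpolation=2))"
```

```text
t: 3.1
tool_pos: [0.5275, -0.0876, 0.1997]
orientation: [-2.328, -2.102, -0.001]
force: [-0.2, -0.9, -1.2]
opening: 0.0584
t 3.1 tcp [ 0.5275 -0.0876  0.1997] yang -5.86 F [-0.2 -0.9 -1.2] open 0.0584 q6 -0.16
shift mm [ 0.2 -3.5 -0.3] twist [-0.003 -0.004  0.049]
```

View pics/w1b.png

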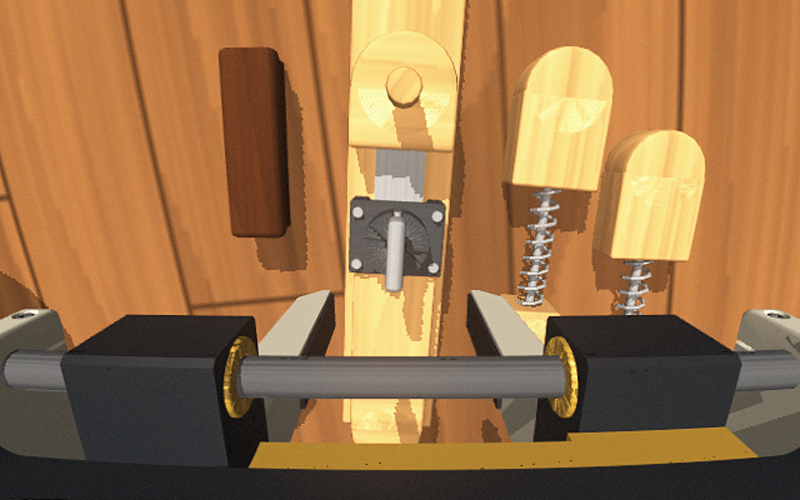

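The wrist view shows the knob top at (404,84), the wing from (398,213) to (396,287), and the screws at (358,213), (435,215), (356,265) and (434,268), all in the 1.25x picture.

Run:
```python
from h import *
z=load('w1'); P=lambda u,v,h: pz(z,u/1.25-.1,v/1.25-.1,h); D=lambda u,v: px(z,u/1.25,v/1.25)
s=[P(*q,.052) for q in((358,213),(435,215),(356,265),(434,268))]
for q in s: print(q)
print('screws mid',sum(s)/4, 'dir',np.degrees(np.arctan2(*(s[0]+s[1]-s[2]-s[3])[1::-1])))
k=P(403,83,.096);print('knob',k,D(403,85))
w=[P(399,221,.108),P(396,287,.108)];print('wing',w,sum(w)/2,[D(397,y) for y in(230,250,270,280)])
c=sum(s)/4;print('knob-screws',np.degrees(np.arctan2(*(k-c)[1::-1])),np.linalg.norm((k-c)[:2]))
e=[P(350,120,.018),P(463,120,.018)]
# wing points by depth
d=z['d']; v,u=np.mgrid[165:240,300:335]; pts=np.array([px(z,a,b) for a,b in zip(u.ravel(),v.ravel())])
t=pts[(pts[:,2]>.1)&(pts[:,2]<.115)];print(len(t),t.mean(0),t.min(0),t.max(0)); 
r=cv2.minAreaRect((t[:,:2]*1000).astype(np.float32));print(r)
```

```text
[ 0.49659948 -0.06379072  0.052     ]
[ 0.55645886 -0.07148919  0.052     ]
[ 0.48959847 -0.10567096  0.052     ]
[ 0.55214519 -0.11456472  0.052     ]
screws mid [ 0.5237005 -0.0888789  0.052    ] dir 82.41380927085793
knob [0.54047092 0.02157527 0.096     ] [0.54041496 0.02025204 0.09631733]
wing [array([ 0.5292197, -0.0637114,  0.108    ]), array([ 0.52259127, -0.1082608 ,  0.108     ])] [ 0.52590549 -0.0859861   0.108     ] [array([ 0.52739918, -0.06951331,  0.10823361]), array([ 0.52599193, -0.0829514 ,  0.10769679]), array([ 0.52457002, -0.09658812,  0.10781464]), array([ 0.52383426, -0.10361746,  0.10762699])]
knob-screws 81.36663486231183 0.11172005030557569
813 [ 0.52427789 -0.08641408  0.10676769] [ 0.51496668 -0.1121502   0.10012318] [ 0.53292492 -0.06318594  0.10855687]
((524.0595703125, -87.85834503173828), (49.57509994506836, 11.955655097961426), 81.07645416259766)
```

```bash
sed -i 's/-.087,0\]/-.0877,0]/' h.py
python3 -m pendant '[{"translation":[0,-3,10],"twist":[0,0,0.04],"grip":0.2},{"translation":[0,0,30],"twist":[0,0,0],"grip":0.2},{"translation":[0,0,30],"twist":[0,0,0],"grip":0.2},{"translation":[0,0,20],"twist":[0,0,0],"grip":0.2},{"translation":[0,0,0],"twist":[0,0,0],"grip":0.2},{"translation":[0,0,0],"twist":[0,0,0],"grip":0.2},{"translation":[0,0,0],"twist":[0,0,0],"grip":0.2},{"translation":[0,0,0],"twist":[0,0,0],"grip":0.2},{"translation":[0,0,0],"twist":[0,0,0],"grip":0.2},{"translation":[0,0,0],"twist":[0,0,0],"grip":0.2}]' >/dev/null
python3 -c "
from h import *
rel([.524,-.0877,.079])"
```

```text
t 4.15 tcp [ 0.5281 -0.0822  0.1158] yang -7.69 F [-0.3  0.   0.4] open 0.0558 q6 -0.12
shift mm [-6.1 -3.7 36.7] twist [ 0.01  -0.003  0.017]
```

```bash
python3 -m pendant '[{"translation":[-6,-4,5],"twist":[0.01,-0.003,0.017],"grip":0.2},{"translation":[0,0,10],"twist":[0,0,0],"grip":0.2},{"translation":[0,0,10],"twist":[0,0,0],"grip":0.2},{"translation":[0,0,6],"twist":[0,0,0],"grip":0.2},{"translation":[0,0,0],"twist":[0,0,0],"grip":0.2},{"translation":[0,0,0],"twist":[0,0,0],"grip":0.2}, {"translation":[0,0,0],"twist":[0,0,0],"grip":0.2},{"translation":[0,0,0],"twist":[0,0,0],"grip":0.2},{"translation":[0,0,0],"twist":[0,0,0],"grip":0.2},{"translation":[0,0,0],"twist":[0,0,0],"grip":0.2}]' >/dev/null
python3 -c "
from h import *
rel([.524,-.0877,.079])"
```

```text
t 5.15 tcp [ 0.5231 -0.0884  0.0821] yang -8.77 F [ 0.8 -0.1  0.1] open 0.0557 q6 -0.11
shift mm [0.8 0.8 3.1] twist [-0.001  0.    -0.002]
```

```bash
python3 -m pendant '[{"translation":[1,1,3],"twist":[0,0,0],"grip":0.2},{"translation":[0,0,0],"twist":[0,0,0],"grip":-1},{"translation":[0,0,0],"twist":[0,0,0],"grip":-1},{"translation":[0,0,0],"twist":[0,0,0],"grip":-1},{"translation":[0,0,0],"twist":[0,0,0],"grip":-1},{"translation":[0,0,0],"twist":[0,0,0],"grip":-1},{"translation":[0,0,0],"twist":[0,0,0],"grip":-1},{"translation":[0,0,0],"twist":[0,0,0],"grip":-1},{"translation":[0,0,0],"twist":[0,0,0],"grip":-1},{"translation":[0,0,0],"twist":[0,0,0],"grip":-1}]' 40 >/dev/null
python3 -c "
from h import *
rel([.524,-.0877,.102])"
```

```text
t 6.15 tcp [ 0.5236 -0.0873  0.0793] yang -8.77 F [-1.6 -0.2  1.8] open 0.0121 q6 -0.11
shift mm [ -0.3   0.4 -22.7] twist [-0.002  0.    -0.002]
```

```bash
python3 -m pendant '[{"translation":[0,0,-5],"twist":[0,0,0],"grip":-1},{"translation":[0,0,-5],"twist":[0,0,0],"grip":-1},{"translation":[0,0,-5],"twist":[0,0,0],"grip":-1},{"translation":[0,0,-5],"twist":[0,0,0],"grip":-1},{"translation":[0,0,-1],"twist":[0,0,0],"grip":-1},{"translation":[0,0,0],"twist":[0,0,0],"grip":-1},{"translation":[0,0,0],"twist":[0,0,0],"grip":-1},{"translation":[0,0,0],"twist":[0,0,0],"grip":-1},{"translation":[0,0,0],"twist":[0,0,0],"grip":-1},{"translation":[0,0,0],"twist":[0,0,0],"grip":-1}]' >/dev/null
python3 -c "
from h import *
rel([.524,-.0877,.1008])"
```

```text
t 7.15 tcp [ 0.5233 -0.0873  0.0981] yang -8.79 F [  5.4  -0.5 -10.4] open 0.0119 q6 -0.11
shift mm [-0.3  0.7 -2.7] twist [-0.003  0.    -0.002]
```

```bash
python3 -m pendant '[{"translation":[0,0.5,-3],"twist":[0,0,0],"grip":-1},{"translation":[0,0,-0.4],"twist":[0,0,0],"grip":-1},{"translation":[0,0,-0.2],"twist":[0,0,-0.14],"grip":-1},{"translation":[0,0,0],"twist":[0,0,-0.15],"grip":-1},{"translation":[0,0,0],"twist":[0,0,-0.15],"grip":-1},{"translation":[0,0,0],"twist":[0,0,-0.15],"grip":-1},{"translation":[0,0,0],"twist":[0,0,-0.15],"grip":-1},{"translation":[0,0,0],"twist":[0,0,-0.15],"grip":-1},{"translation":[0,0,0],"twist":[0,0,-0.1],"grip":-1},{"translation":[0,0,0],"twist":[0,0,0],"grip":-1}]' >/dev/null
python3 -c "
from h import *
rel([.524,-.0877,.1008],Y+1.2)"
```

```text
t 8.15 tcp [ 0.5224 -0.0875  0.1006] yang 48.73 F [  4.1  -1.1 -10.4] open 0.0118 q6 -1.11
shift mm [-1.3  1.  -0.2] twist [-0.003 -0.005 -0.199]
```

```bash
python3 -m pendant '[{"translation":[-0.6,0.6,-0.4],"twist":[0,0,-0.1],"grip":-1},{"translation":[0,0,-0.2],"twist":[0,0,-0.09],"grip":-1},{"translation":[0,0,0],"twist":[0,0,0],"grip":-1},{"translation":[0,0,0],"twist":[0,0,0],"grip":-1},{"translation":[0,0,0],"twist":[0,0,0],"grip":-1},{"translation":[0,0,0],"twist":[0,0,0],"grip":-1},{"translation":[0,0,0],"twist":[0,0,0],"grip":-1},{"translation":[0,0,0],"twist":[0,0,0],"grip":-1},{"translation":[0,0,0],"twist":[0,0,0],"grip":-1},{"translation":[0,0,0],"twist":[0,0,0],"grip":-1}]' >/dev/null
python3 -c "
from h import *
s=robot.read_state();print(s['wrist_torque'])
rel([.524,-.0877,.0933],Y+1.2)"
```

```text
[-0.24706194 -1.05440451  0.02623164]
t 9.15 tcp [ 0.5222 -0.0877  0.1006] yang 58.67 F [  4.2  -1.6 -11.1] open 0.0118 q6 -1.29
shift mm [-1.6  0.9  7.2] twist [-0.004 -0.007 -0.025]
```

```bash
python3 -m pendant '[{"translation":[-0.6,0.4,0],"twist":[0,0,-0.022],"grip":-1},{"translation":[0,0,2],"twist":[0,0,0],"grip":-1},{"translation":[0,0,2],"twist":[0,0,0],"grip":-1},{"translation":[0,0,2],"twist":[0,0,0],"grip":-1},{"translation":[0,0,1],"twist":[0,0,0],"grip":-1},{"translation":[0,0,0],"twist":[0,0,0],"grip":-1},{"translation":[0,0,0],"twist":[0,0,0],"grip":-1},{"translation":[0,0,0],"twist":[0,0,0],"grip":-1},{"translation":[0,0,0],"twist":[0,0,0],"grip":-1},{"translation":[0,0,0],"twist":[0,0,0],"grip":-1}]' >/dev/null
python3 -c "
from h import *
s=robot.read_state();print(s['wrist_torque'])
rel([.524,-.0877,.0933],Y+1.2)"
```

```text
[-0.2841136  -0.66138292  0.03748155]
t 10.15 tcp [ 0.5224 -0.0877  0.0935] yang 60.04 F [ 0.8 -0.8 -8.3] open 0.0116 q6 -1.31
shift mm [-1.4  0.8  0.2] twist [-0.005 -0.008 -0.001]
```

```bash
python3 -m pendant '[{"translation":[0,0,0.7],"twist":[0,0,0],"grip":-1},{"translation":[0,0,0.7],"twist":[0,0,0],"grip":-1},{"translation":[0,0,0],"twist":[0,0,0],"grip":-1},{"translation":[0,0,0],"twist":[0,0,0],"grip":-1},{"translation":[0,0,0],"twist":[0,0,0],"grip":-1},{"translation":[0,0,0],"twist":[0,0,0],"grip":-1},{"translation":[0,0,0],"twist":[0,0,0],"grip":-1},{"translation":[0,0,0],"twist":[0,0,0],"grip":-1},{"translation":[0,0,0],"twist":[0,0,0],"grip":-1},{"translation":[0,0,0],"twist":[0,0,0],"grip":-1}]' >/dev/null
python3 -c "
from h import *
rel([.524,-.0877,.0933],Y+1.2)"
```

```text
t 11.15 tcp [ 0.5225 -0.0877  0.0932] yang 60.04 F [-0.6 -0.  -5.4] open 0.0118 q6 -1.31
shift mm [-1.3  0.8 -0.1] twist [-0.005 -0.008 -0.001]
```

```bash
python3 -m pendant '[{"translation":[0,0,0],"twist":[0,0,0],"grip":0.2},{"translation":[0,0,0],"twist":[0,0,0],"grip":0.2},{"translation":[0,0,0],"twist":[0,0,0],"grip":0.2},{"translation":[0,0,0],"twist":[0,0,0],"grip":0.2},{"translation":[0,0,-15],"twist":[0,0,0],"grip":0.2},{"translation":[0,0,-25],"twist":[0,0,0],"grip":0.2},{"translation":[0,0,-25],"twist":[0,0,0.1],"grip":0.2},{"translation":[0,0,-5],"twist":[0,0,0.15],"grip":0.2},{"translation":[0,0,0],"twist":[0,0,0.15],"grip":0.2},{"translation":[0,0,0],"twist":[0,0,0.15],"grip":0.2}]'
python3 -m pendant '[{"translation":[0,0,0],"twist":[0,0,0.15],"grip":0.2},{"translation":[0,0,0],"twist":[0,0,0.15],"grip":0.2},{"translation":[0,0,0],"twist":[0,0,0.15],"grip":0.2},{"translation":[0,0,0],"twist":[0,0,0.15],"grip":0.2},{"translation":[0,0,0],"twist":[0,0,0.06],"grip":0.2},{"translation":[20,0,0],"twist":[0,0,0],"grip":0.2},{"translation":[35,0,0],"twist":[0,0,0],"grip":0.2},{"translation":[35,0,0],"twist":[0,0,0],"grip":0.2},{"translation":[10,0,0],"twist":[0,0,0],"grip":0.2},{"translation":[0,0,0],"twist":[0,0,0],"grip":0.2}]'
python3 -c "
from h import *
snap('wrist','w2')
a=cv2.imread('pics/w2.png');cv2.imwrite('pics/w2b.png',a)
snap('top','top2');cv2.imwrite('pics/top2c.png',cv2.resize(cv2.imread('pics/top2.png')[175:255,265:435],(680,320),interpolation=2))
rel([.5405,.0211,.12])"
```

```text
t: 12.15
tool_pos: [0.5262, -0.0879, 0.1759]
orientation: [1.613, 2.695, -0.002]
force: [-0.1, -0.0, 0.1]
opening: 0.0561
t: 13.15
tool_pos: [0.5484, 0.0119, 0.1918]
orientation: [2.401, 2.006, 0.013]
force: [0.2, -1.0, 0.6]
opening: 0.0557
t 13.25 tcp [0.5483 0.0105 0.1916] yang -10.34 F [-0.3 -0.1 -0.9] open 0.0555 q6 0.11
shift mm [  9.2 -10.6  71.4] twist [ 0.015  0.002 -0.03 ]
```

View pics/w2b.png

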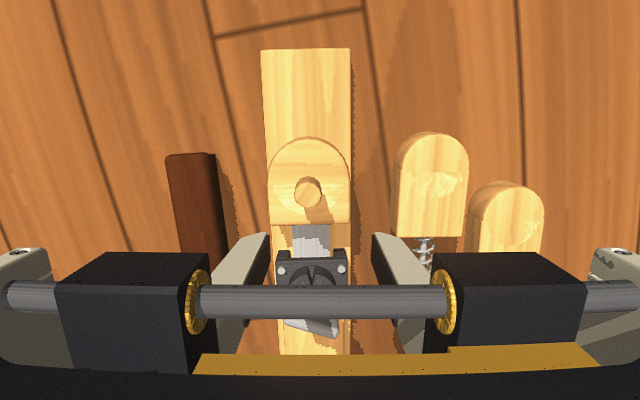

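The knob top is at (309,191). The wing, visible below the bar at about (315,325), stands turned across. I'll check its height by depth.

Run:
```python
from h import *
z=load('w2'); print('knob',pz(z,308.5,190.5,.096),px(z,309,191))
d=z['d']; v,u=np.mgrid[245:350:2,275:350:2]; pts=np.array([px(z,a,b) for a,b in zip(u.ravel(),v.ravel())])
t=pts[(pts[:,2]>.09)&(pts[:,2]<.13)&(np.hypot(pts[:,0]-.524,pts[:,1]+.088)<.035)];print(len(t));print(t.min(0),t.max(0),np.percentile(t[:,2],[50,90]))
print(cv2.minAreaRect((t[:,:2]*1000).astype(np.float32)))
```

```text
knob [0.54269293 0.02356648 0.096     ] [0.54298744 0.02295065 0.0954365 ]
199
[ 0.50122221 -0.10427764  0.10359458] [ 0.54791523 -0.0762224   0.12209425] [0.12083246 0.12165412]
((524.297119140625, -87.91162872314453), (12.656515121459961, 49.809818267822266), 59.09851837158203)
```

```bash
python3 -m pendant '[{"translation":[9,-10,10],"twist":[0.015,0.002,-0.03],"grip":0.2},{"translation":[0,0,25],"twist":[0,0,0],"grip":0.2},{"translation":[0,0,25],"twist":[0,0,0],"grip":0.2},{"translation":[0,0,10],"twist":[0,0,0],"grip":0.2},{"translation":[0,0,0],"twist":[0,0,0],"grip":0.2},{"translation":[0,0,0],"twist":[0,0,0],"grip":0.2},{"translation":[0,0,0],"twist":[0,0,0],"grip":0.2},{"translation":[0,0,0],"twist":[0,0,0],"grip":0.2},{"translation":[0,0,0],"twist":[0,0,0],"grip":0.2},{"translation":[0,0,0],"twist":[0,0,0],"grip":0.2}]'
python3 -c "
from h import *
rel([.5405,.0211,.066])"
```

```text
t: 14.25
tool_pos: [0.5393, 0.0177, 0.1219]
orientation: [2.38, 2.049, 0.0]
force: [0.5, -0.2, 0.3]
opening: 0.0559
t 14.25 tcp [0.5393 0.0177 0.1219] yang -8.56 F [ 0.5 -0.2  0.3] open 0.0559 q6 0.09
shift mm [ 3.6  0.7 55.9] twist [0.001 0.    0.002]
```

```bash
python3 -m pendant '[{"translation":[4,1.5,10],"twist":[0,0,0],"grip":0.2},{"translation":[0,0,20],"twist":[0,0,0],"grip":0.2},{"translation":[0,0,15],"twist":[0,0,0],"grip":0.2},{"translation":[0,0,5],"twist":[0,0,0],"grip":0.2},{"translation":[0,0,2],"twist":[0,0,0],"grip":0.2},{"translation":[0,0,0],"twist":[0,0,0],"grip":0.2},{"translation":[0,0,0],"twist":[0,0,0],"grip":0.2},{"translation":[0,0,0],"twist":[0,0,0],"grip":0.2},{"translation":[0,0,0],"twist":[0,0,0],"grip":0.2},{"translation":[0,0,0],"twist":[0,0,0],"grip":0.2}]'
python3 -c "
from h import *
rel([.541,.0215,.066])"
```

```text
t: 15.25
tool_pos: [0.5445, 0.0227, 0.0701]
orientation: [2.377, 2.047, 0.008]
force: [0.5, -0.4, -0.2]
opening: 0.0558
t 15.25 tcp [0.5445 0.0227 0.0701] yang -8.53 F [ 0.5 -0.4 -0.2] open 0.0558 q6 0.1
shift mm [-1.7 -3.3  4.1] twist [ 0.007 -0.001  0.002]
```

```bash
python3 -m pendant '[{"translation":[-1.7,-3,4],"twist":[0.007,0,0],"grip":0.2},{"translation":[0,0,0],"twist":[0,0,0],"grip":0.2},{"translation":[0,0,0],"twist":[0,0,0],"grip":-1},{"translation":[0,0,0],"twist":[0,0,0],"grip":-1},{"translation":[0,0,0],"twist":[0,0,0],"grip":-1},{"translation":[0,0,0],"twist":[0,0,0],"grip":-1},{"translation":[0,0,0],"twist":[0,0,0],"grip":-1},{"translation":[0,0,0],"twist":[0,0,0],"grip":-1},{"translation":[0,0,0],"twist":[0,0,0],"grip":-1},{"translation":[0,0,0],"twist":[0,0,0],"grip":-1}]' 30
python3 -m pendant '[{"translation":[2,0,0],"twist":[0,0,0],"grip":-1},{"translation":[2,0,0],"twist":[0,0,0],"grip":-1},{"translation":[2,0,0],"twist":[0,0,0],"grip":-1},{"translation":[2,0,0],"twist":[0,0,0],"grip":-1},{"translation":[2,0,0],"twist":[0,0,0],"grip":-1},{"translation":[2,0,0],"twist":[0,0,0],"grip":-1},{"translation":[2,0,0],"twist":[0,0,0],"grip":-1},{"translation":[2,0,0],"twist":[0,0,0],"grip":-1},{"translation":[2,0,0],"twist":[0,0,0],"grip":-1},{"translation":[2,0,0],"twist":[0,0,0],"grip":-1}]'
python3 -c "
from h import *
rel([.541,.0215,.066])"
```

```text
t: 16.25
tool_pos: [0.5405, 0.0213, 0.0661]
orientation: [-2.379, -2.049, 0.002]
force: [-1.2, -1.0, -0.9]
opening: 0.0237
t: 17.25
tool_pos: [0.5436, 0.0411, 0.0661]
orientation: [-2.381, -2.049, 0.005]
force: [-0.8, -3.8, 0.4]
opening: 0.0235
t 17.25 tcp [0.5436 0.0411 0.0661] yang -8.57 F [-0.8 -3.8  0.4] open 0.0235 q6 0.13
shift mm [-19.8   0.4   0.1] twist [-0.002  0.002  0.001]
```

```bash
python3 -m pendant '[{"translation":[2,0,0],"twist":[0,0,0],"grip":-1},{"translation":[2,0,0],"twist":[0,0,0],"grip":-1},{"translation":[2,0,0],"twist":[0,0,0],"grip":-1},{"translation":[2,0,0],"twist":[0,0,0],"grip":-1},{"translation":[2,0,0],"twist":[0,0,0],"grip":-1},{"translation":[2,0,0],"twist":[0,0,0],"grip":-1},{"translation":[1,0,0],"twist":[0,0,0],"grip":-1},{"translation":[0,0,0],"twist":[0,0,0],"grip":-1},{"translation":[0,0,0],"twist":[0,0,0],"grip":-1},{"translation":[0,0,0],"twist":[0,0,0],"grip":-1}]'
python3 -c "
from h import *
rel([.524,-.0877,.17],Y+1.2)"
python3 -m pendant '[{"translation":[0,0,0],"twist":[0,0,0],"grip":0.2},{"translation":[0,0,0],"twist":[0,0,0],"grip":0.2},{"translation":[0,0,0],"twist":[0,0,0],"grip":0.2},{"translation":[0,0,0],"twist":[0,0,0],"grip":0.2},{"translation":[0,0,-15],"twist":[0,0,0],"grip":0.2},{"translation":[0,0,-30],"twist":[0,0,0],"grip":0.2},{"translation":[0,0,-40],"twist":[0,0,0],"grip":0.2},{"translation":[0,0,-20],"twist":[0,0,0],"grip":0.2},{"translation":[0,0,0],"twist":[0,0,0],"grip":0.2},{"translation":[0,0,0],"twist":[0,0,0],"grip":0.2}]'
python3 -c "
from h import *
rel([.524,-.0877,.16])"
```

```text
t: 18.25
tool_pos: [0.5458, 0.0556, 0.0661]
orientation: [-2.381, -2.049, 0.004]
force: [-0.4, -3.2, 0.4]
opening: 0.0234
t 18.25 tcp [0.5458 0.0556 0.0661] yang -8.55 F [-0.4 -3.2  0.4] open 0.0234 q6 0.16
shift mm [-145.1   -0.5 -103.7] twist [-0.003  0.    -1.198]
t: 19.25
tool_pos: [0.546, 0.0571, 0.1785]
orientation: [-2.38, -2.049, -0.001]
force: [-0.3, 0.4, -0.7]
opening: 0.0556
t 19.25 tcp [0.546  0.0571 0.1785] yang -8.53 F [-0.3  0.4 -0.7] open 0.0556 q6 0.16
shift mm [-146.5   -0.3   18.3] twist [-0.001 -0.001  0.002]
```

```bash
python3 -m pendant '[{"translation":[-40,0,0],"twist":[0,0,0],"grip":0.2},{"translation":[-45,0,0],"twist":[0,0,0],"grip":0.2},{"translation":[-45,0,0],"twist":[0,0,0],"grip":0.2},{"translation":[-14,0,0],"twist":[0,0,0],"grip":0.2},{"translation":[0,0,0],"twist":[0,0,-0.15],"grip":0.2},{"translation":[0,0,0],"twist":[0,0,-0.15],"grip":0.2},{"translation":[0,0,0],"twist":[0,0,-0.15],"grip":0.2},{"translation":[0,0,0],"twist":[0,0,-0.15],"grip":0.2},{"translation":[0,0,0],"twist":[0,0,-0.15],"grip":0.2},{"translation":[0,0,0],"twist":[0,0,-0.15],"grip":0.2}]'
python3 -m pendant '[{"translation":[0,0,0],"twist":[0,0,-0.15],"grip":0.2},{"translation":[0,0,0],"twist":[0,0,-0.1],"grip":0.2},{"translation":[0,0,0],"twist":[0,0,0],"grip":0.2},{"translation":[0,0,0],"twist":[0,0,0],"grip":0.2},{"translation":[0,0,0],"twist":[0,0,0],"grip":0.2},{"translation":[0,0,0],"twist":[0,0,0],"grip":0.2},{"translation":[0,0,0],"twist":[0,0,0],"grip":0.2},{"translation":[0,0,0],"twist":[0,0,0],"grip":0.2},{"translation":[0,0,0],"twist":[0,0,0],"grip":0.2},{"translation":[0,0,0],"twist":[0,0,0],"grip":0.2}]'
python3 -c "
from h import *
rel([.524,-.0877,.125],Y+1.2)"
```

```text
t: 20.25
tool_pos: [0.5175, -0.086, 0.1644]
orientation: [-1.229, -2.87, -0.001]
force: [-0.3, 0.3, -0.0]
opening: 0.0557
t: 21.25
tool_pos: [0.5146, -0.0827, 0.158]
orientation: [-0.86, -2.991, -0.007]
force: [-0.9, -0.0, 0.2]
opening: 0.0558
t 21.25 tcp [ 0.5146 -0.0827  0.158 ] yang 57.91 F [-0.9 -0.   0.2] open 0.0558 q6 -1.27
shift mm [-11.6   0.9  32.7] twist [-0.003 -0.029 -0.038]
```

```bash
python3 -m pendant '[{"translation":[-12,0,0],"twist":[-0.003,-0.029,-0.038],"grip":0.2},{"translation":[0,0,10],"twist":[0,0,0],"grip":0.2},{"translation":[0,0,15],"twist":[0,0,0],"grip":0.2},{"translation":[0,0,5],"twist":[0,0,0],"grip":0.2},{"translation":[0,0,0],"twist":[0,0,0],"grip":0.2},{"translation":[0,0,0],"twist":[0,0,0],"grip":0.2},{"translation":[0,0,0],"twist":[0,0,0],"grip":0.2},{"translation":[0,0,0],"twist":[0,0,0],"grip":0.2},{"translation":[0,0,0],"twist":[0,0,0],"grip":0.2},{"translation":[0,0,0],"twist":[0,0,0],"grip":0.2}]' >/dev/null
python3 -c "
from h import *
rel([.524,-.0877,.0935],Y+1.2)"
```

```text
t 22.25 tcp [ 0.5238 -0.0885  0.1246] yang 59.94 F [0.2 0.1 0.1] open 0.0557 q6 -1.31
shift mm [ 0.1  0.8 31.1] twist [-0.    -0.003 -0.003]
```

```bash
python3 -m pendant '[{"translation":[0,0.8,10],"twist":[0,0,0],"grip":0.2},{"translation":[0,0,10],"twist":[0,0,0],"grip":0.2},{"translation":[0,0,8],"twist":[0,0,0],"grip":0.2},{"translation":[0,0,2],"twist":[0,0,0],"grip":0.2},{"translation":[0,0,0],"twist":[0,0,0],"grip":0.2},{"translation":[0,0,0],"twist":[0,0,0],"grip":0.2},{"translation":[0,0,0],"twist":[0,0,0],"grip":0.2},{"translation":[0,0,0],"twist":[0,0,0],"grip":0.2},{"translation":[0,0,0],"twist":[0,0,0],"grip":0.2},{"translation":[0,0,0],"twist":[0,0,0],"grip":0.2}]' >/dev/null
python3 -c "
from h import *
rel([.524,-.0877,.0935],Y+1.2)"
```

```text
t 23.25 tcp [ 0.5243 -0.0878  0.0921] yang 59.94 F [ 0.3 -0.   0.5] open 0.0554 q6 -1.31
shift mm [ 0.2 -0.1 -1.4] twist [-0.    -0.002 -0.003]
```

```bash
python3 -m pendant '[{"translation":[0,0,-0.8],"twist":[0,0,0],"grip":-1},{"translation":[0,0,0],"twist":[0,0,0],"grip":-1},{"translation":[0,0,0],"twist":[0,0,0],"grip":-1},{"translation":[0,0,0],"twist":[0,0,0],"grip":-1},{"translation":[0,0,0],"twist":[0,0,0],"grip":-1},{"translation":[0,0,0],"twist":[0,0,0],"grip":-1},{"translation":[0,0,0],"twist":[0,0,0],"grip":-1},{"translation":[0,0,-4],"twist":[0,0,0],"grip":-1},{"translation":[0,0,-4],"twist":[0,0,0],"grip":-1},{"translation":[0,0,-1],"twist":[0,0,0],"grip":-1}]' 40
python3 -c "
from h import *
rel([.524,-.0877,.1],Y+1.2)"
```

```text
t: 24.25
tool_pos: [0.5237, -0.0885, 0.1]
orientation: [-0.815, -3.031, 0.001]
force: [5.8, -2.9, -11.1]
opening: 0.0118
t 24.25 tcp [ 0.5237 -0.0885  0.1   ] yang 59.9 F [  5.8  -2.9 -11.1] open 0.0118 q6 -1.31
shift mm [0.2 0.9 0. ] twist [-0.002 -0.003 -0.004]
```

```bash
python3 -m pendant '[{"translation":[0,0.4,-0.5],"twist":[0,0,0.14],"grip":-1},{"translation":[0,0,-0.3],"twist":[0,0,0.15],"grip":-1},{"translation":[0,0,0],"twist":[0,0,0.15],"grip":-1},{"translation":[0,0,0],"twist":[0,0,0.15],"grip":-1},{"translation":[0,0,0],"twist":[0,0,0.15],"grip":-1},{"translation":[0,0,0],"twist":[0,0,0.15],"grip":-1},{"translation":[0,0,0],"twist":[0,0,0.15],"grip":-1},{"translation":[0,0,0],"twist":[0,0,0.12],"grip":-1},{"translation":[0,0,0],"twist":[0,0,0],"grip":-1},{"translation":[0,0,0],"twist":[0,0,0],"grip":-1}]'
python3 -c "
from h import *
rel([.524,-.0877,.1])"
```

```text
t: 25.25
tool_pos: [0.5232, -0.089, 0.0953]
orientation: [-2.355, -2.076, 0.006]
force: [4.5, -2.9, -10.3]
opening: 0.0117
t 25.25 tcp [ 0.5232 -0.089   0.0953] yang -7.21 F [  4.5  -2.9 -10.3] open 0.0117 q6 -0.14
shift mm [ 1.4  0.7 -4.7] twist [-0.004  0.001  0.025]
```

```bash
python3 -m pendant '[{"translation":[1,0.5,0],"twist":[0,0,0.025],"grip":-1},{"translation":[0,0,0],"twist":[0,0,0],"grip":-1},{"translation":[0,0,2],"twist":[0,0,0],"grip":-1},{"translation":[0,0,2],"twist":[0,0,0],"grip":-1},{"translation":[0,0,2],"twist":[0,0,0],"grip":-1},{"translation":[0,0,1],"twist":[0,0,0],"grip":-1},{"translation":[0,0,0],"twist":[0,0,0],"grip":-1},{"translation":[0,0,0],"twist":[0,0,0],"grip":-1},{"translation":[0,0,0],"twist":[0,0,0],"grip":-1},{"translation":[0,0,0],"twist":[0,0,0],"grip":-1}]'
python3 -c "
from h import *
rel([.524,-.0877,.1])"
```

```text
t: 26.25
tool_pos: [0.5233, -0.089, 0.0886]
orientation: [-2.372, -2.057, 0.009]
force: [2.0, -1.7, -6.3]
opening: 0.0117
t 26.25 tcp [ 0.5233 -0.089   0.0886] yang -8.13 F [ 2.  -1.7 -6.3] open 0.0117 q6 -0.12
shift mm [  1.4   0.4 -11.5] twist [-0.005  0.003  0.009]
```

```bash
python3 -m pendant '[{"translation":[0,0,1],"twist":[0,0,0.006],"grip":-1},{"translation":[0,0,1],"twist":[0,0,0],"grip":-1},{"translation":[0,0,0],"twist":[0,0,0],"grip":-1},{"translation":[0,0,0],"twist":[0,0,0],"grip":-1},{"translation":[0,0,0],"twist":[0,0,0],"grip":-1},{"translation":[0,0,0],"twist":[0,0,0],"grip":-1},{"translation":[0,0,0],"twist":[0,0,0],"grip":-1},{"translation":[0,0,0],"twist":[0,0,0],"grip":-1},{"translation":[0,0,0],"twist":[0,0,0],"grip":-1},{"translation":[0,0,0],"twist":[0,0,0],"grip":-1}]'
```

```text
t: 27.25
tool_pos: [0.5234, -0.0891, 0.0884]
orientation: [-2.379, -2.049, 0.009]
force: [-1.5, -2.2, -0.5]
opening: 0.0118
```

```bash
python3 -m pendant '[{"translation":[0,0,0],"twist":[0,0,0],"grip":0.2},{"translation":[0,0,0],"twist":[0,0,0],"grip":0.2},{"translation":[0,0,0],"twist":[0,0,0],"grip":0.2},{"translation":[0,0,0],"twist":[0,0,0],"grip":0.2},{"translation":[0,0,-15],"twist":[0,0,0],"grip":0.2},{"translation":[0,0,-30],"twist":[0,0,0],"grip":0.2},{"translation":[0,0,-35],"twist":[0,0,0],"grip":0.2},{"translation":[0,0,-5],"twist":[0,0,0],"grip":0.2},{"translation":[0,0,0],"twist":[0,0,0],"grip":0.2},{"translation":[0,0,0],"twist":[0,0,0],"grip":0.2}]'
cat >> h.py <<'E'
def wing(fn,U,V):
    z=load(fn); v,u=np.mgrid[V[0]:V[1],U[0]:U[1]]; pts=np.array([px(z,a,b) for a,b in zip(u.ravel(),v.ravel()) if z['d'][b,a]>0])
    t=pts[(pts[:,2]>.09)&(pts[:,2]<.14)&(np.hypot(pts[:,0]-.524,pts[:,1]+.088)<.035)]
    print('wing n',len(t),'ztop med',np.median(t[t[:,2]>t[:,2].max()-.005][:,2]),cv2.minAreaRect((t[:,:2]*1000).astype(np.float32)))
E
python3 -c "
from h import *
snap('wrist','w3')
rel([.5458,.0556,.17])
wing('w3',(275,360),(150,250))"
```

```text
t: 28.25
tool_pos: [0.5245, -0.0877, 0.1808]
orientation: [-2.379, -2.051, 0.005]
force: [-0.3, 0.7, -0.2]
opening: 0.0556
t 28.3 tcp [ 0.5243 -0.0877  0.1803] yang -8.47 F [0.  0.3 0.4] open 0.0558 q6 -0.11
shift mm [144.9   0.2  10. ] twist [-0.004  0.002  0.003]
wing n 1042 ztop med 0.11521490001241494 ((523.880126953125, -87.61680603027344), (49.22734832763672, 11.718589782714844), 81.64061737060547)
```

View pics/w3.png

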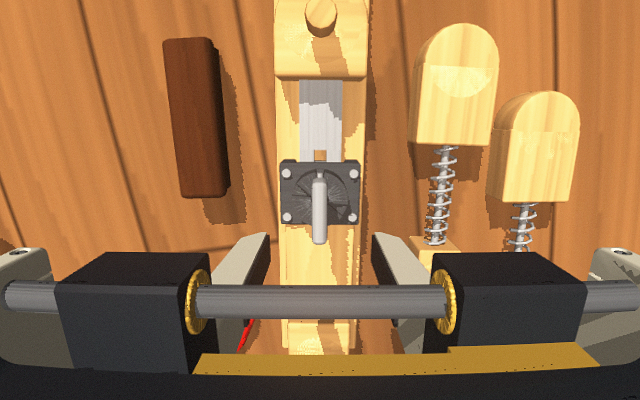

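The wing (320,210) is aligned with the plank at lift ≈ 8 mm, so the tip rests on the bar. The short-size hole is visible at (320,155). Back to the knob.

```bash
python3 -m pendant '[{"translation":[40,0,0],"twist":[-0.004,0.002,0],"grip":0.2},{"translation":[45,0,0],"twist":[0,0,0],"grip":0.2},{"translation":[42,0,0],"twist":[0,0,0],"grip":0.2},{"translation":[13,0,0],"twist":[0,0,0],"grip":0.2},{"translation":[0,0,20],"twist":[0,0,0],"grip":0.2},{"translation":[0,0,25],"twist":[0,0,0],"grip":0.2},{"translation":[0,0,10],"twist":[0,0,0],"grip":0.2},{"translation":[0,0,0],"twist":[0,0,0],"grip":0.2},{"translation":[0,0,0],"twist":[0,0,0],"grip":0.2},{"translation":[0,0,0],"twist":[0,0,0],"grip":0.2}]'
python3 -c "
from h import *
rel([.5458,.0556,.067])"
```

```text
t: 29.3
tool_pos: [0.54, 0.0534, 0.1153]
orientation: [-2.376, -2.043, 0.017]
force: [0.2, 0.1, 0.6]
opening: 0.0556
t 29.3 tcp [0.54   0.0534 0.1153] yang -8.63 F [0.2 0.1 0.6] open 0.0556 q6 0.16
shift mm [ 3.1  6.1 48.2] twist [-0.013  0.003  0.   ]
```

```bash
python3 -m pendant '[{"translation":[3,6,5],"twist":[-0.013,0.003,0],"grip":0.2},{"translation":[0,0,15],"twist":[0,0,0],"grip":0.2},{"translation":[0,0,15],"twist":[0,0,0],"grip":0.2},{"translation":[0,0,9],"twist":[0,0,0],"grip":0.2},{"translation":[0,0,0],"twist":[0,0,0],"grip":0.2},{"translation":[0,0,0],"twist":[0,0,0],"grip":0.2},{"translation":[0,0,0],"twist":[0,0,0],"grip":0.2},{"translation":[0,0,0],"twist":[0,0,0],"grip":0.2},{"translation":[0,0,0],"twist":[0,0,0],"grip":0.2},{"translation":[0,0,0],"twist":[0,0,0],"grip":0.2}]'
python3 -c "
from h import *
rel([.5458,.0556,.067])"
```

```text
t: 30.3
tool_pos: [0.5504, 0.0551, 0.0721]
orientation: [2.379, 2.043, 0.011]
force: [-0.6, -0.4, -0.6]
opening: 0.0554
t 30.3 tcp [0.5504 0.0551 0.0721] yang -8.69 F [-0.6 -0.4 -0.6] open 0.0554 q6 0.16
shift mm [-0.2 -4.7  5. ] twist [ 0.009 -0.002 -0.001]
```

```bash
python3 -m pendant '[{"translation":[0,-4.5,5],"twist":[0.009,-0.002,0],"grip":0.2},{"translation":[0,0,0],"twist":[0,0,0],"grip":0.2},{"translation":[0,0,0],"twist":[0,0,0],"grip":-1},{"translation":[0,0,0],"twist":[0,0,0],"grip":-1},{"translation":[0,0,0],"twist":[0,0,0],"grip":-1},{"translation":[0,0,0],"twist":[0,0,0],"grip":-1},{"translation":[0,0,0],"twist":[0,0,0],"grip":-1},{"translation":[0,0,0],"twist":[0,0,0],"grip":-1},{"translation":[0,0,0],"twist":[0,0,0],"grip":-1},{"translation":[1.5,0,0],"twist":[0,0,0],"grip":-1}]' 18
python3 -m pendant '[{"translation":[1.5,0,0],"twist":[0,0,0],"grip":-1},{"translation":[1.5,0,0],"twist":[0,0,0],"grip":-1},{"translation":[1.5,0,0],"twist":[0,0,0],"grip":-1},{"translation":[1.5,0,0],"twist":[0,0,0],"grip":-1},{"translation":[1.5,0,0],"twist":[0,0,0],"grip":-1},{"translation":[1.5,0,0],"twist":[0,0,0],"grip":-1},{"translation":[1,0,0],"twist":[0,0,0],"grip":-1},{"translation":[1,0,0],"twist":[0,0,0],"grip":-1},{"translation":[1,0,0],"twist":[0,0,0],"grip":-1},{"translation":[1,0,0],"twist":[0,0,0],"grip":-1}]'
python3 -c "
from h import *
rel([.5405,.0213,.067])"
```

```text
t: 31.3
tool_pos: [0.5459, 0.0563, 0.067]
orientation: [2.383, 2.046, -0.003]
force: [-1.3, -5.2, -0.1]
opening: 0.0236
t: 32.3
tool_pos: [0.5461, 0.0576, 0.0669]
orientation: [2.378, 2.035, -0.029]
force: [-2.4, -5.7, 0.0]
opening: 0.0232
t 32.3 tcp [0.5461 0.0576 0.0669] yang -8.9 F [-2.4 -5.7  0. ] open 0.0232 q6 0.19
shift mm [-36.7   0.    0.7] twist [-0.003  0.021 -0.004]
```

```bash
python3 -m pendant '[{"translation":[1.5,0,0],"twist":[0,0.02,0],"grip":-1},{"translation":[2,0,0],"twist":[0,0,0],"grip":-1},{"translation":[2,0,0],"twist":[0,0,0],"grip":-1},{"translation":[2,0,0],"twist":[0,0,0],"grip":-1},{"translation":[2,0,0],"twist":[0,0,0],"grip":-1},{"translation":[2,0,0],"twist":[0,0,0],"grip":-1},{"translation":[2,0,0],"twist":[0,0,0],"grip":-1},{"translation":[2,0,0],"twist":[0,0,0],"grip":-1},{"translation":[2,0,0],"twist":[0,0,0],"grip":-1},{"translation":[2,0,0],"twist":[0,0,0],"grip":-1}]' 25
python3 -c "
from h import *
rel([.5405,.0213,.067])"
```

```text
t: 33.3
tool_pos: [0.5476, 0.0671, 0.067]
orientation: [2.387, 2.037, -0.02]
force: [-3.3, -5.6, 2.4]
opening: 0.0234
t 33.3 tcp [0.5476 0.0671 0.067 ] yang -9.06 F [-3.3 -5.6  2.4] open 0.0234 q6 0.2
shift mm [-46.3   0.2   0.5] twist [-0.005  0.012 -0.007]
```

```bash
python3 -m pendant '[{"translation":[2,0,0],"twist":[0,0.01,0],"grip":-1},{"translation":[2.2,0,0],"twist":[0,0,0],"grip":-1},{"translation":[2.2,0,0],"twist":[0,0,0],"grip":-1},{"translation":[2.2,0,0],"twist":[0,0,0],"grip":-1},{"translation":[2.2,0,0],"twist":[0,0,0],"grip":-1},{"translation":[2.2,0,0],"twist":[0,0,0],"grip":-1},{"translation":[2.2,0,0],"twist":[0,0,0],"grip":-1},{"translation":[2.2,0,0],"twist":[0,0,0],"grip":-1},{"translation":[2.2,0,0],"twist":[0,0,0],"grip":-1},{"translation":[2.2,0,0],"twist":[0,0,0],"grip":-1}]'
python3 -c "
from h import *
rel([.5405,.0213,.067])"
```

```text
t: 34.3
tool_pos: [0.5495, 0.0793, 0.0669]
orientation: [2.39, 2.035, -0.023]
force: [-2.9, -6.8, 1.5]
opening: 0.0234
t 34.3 tcp [0.5495 0.0793 0.0669] yang -9.18 F [-2.9 -6.8  1.5] open 0.0234 q6 0.22
shift mm [-58.7   0.4   0.7] twist [-0.008  0.012 -0.009]
```

```bash
python3 -m pendant '[{"translation":[2,0,0],"twist":[0,0.01,0],"grip":-1},{"translation":[2.2,0,0],"twist":[0,0,0],"grip":-1},{"translation":[2.2,0,0],"twist":[0,0,0],"grip":-1},{"translation":[2.2,0,0],"twist":[0,0,0],"grip":-1},{"translation":[2.2,0,0],"twist":[0,0,0],"grip":-1},{"translation":[2.2,0,0],"twist":[0,0,0],"grip":-1},{"translation":[0,0,0],"twist":[0,0,0],"grip":-1},{"translation":[0,0,0],"twist":[0,0,0],"grip":-1},{"translation":[0,0,0],"twist":[0,0,0],"grip":-1},{"translation":[0,0,0],"twist":[0,0,0],"grip":-1}]'
python3 -c "
from h import *
rel([.5405,.0213,.067])
snap('side','s4')
cv2.imwrite('pics/s4c.png',cv2.resize(cv2.imread('pics/s4.png')[140:290,250:410],(640,600),interpolation=2))"
```

```text
t: 35.3
tool_pos: [0.5509, 0.0886, 0.067]
orientation: [-2.39, -2.034, 0.014]
force: [-1.4, 0.1, 0.2]
opening: 0.0237
t 35.3 tcp [0.5509 0.0886 0.067 ] yang -9.2 F [-1.4  0.1  0.2] open 0.0237 q6 0.23
shift mm [-68.1   0.5   0.3] twist [-0.008  0.005 -0.01 ]
```

View pics/s4c.png

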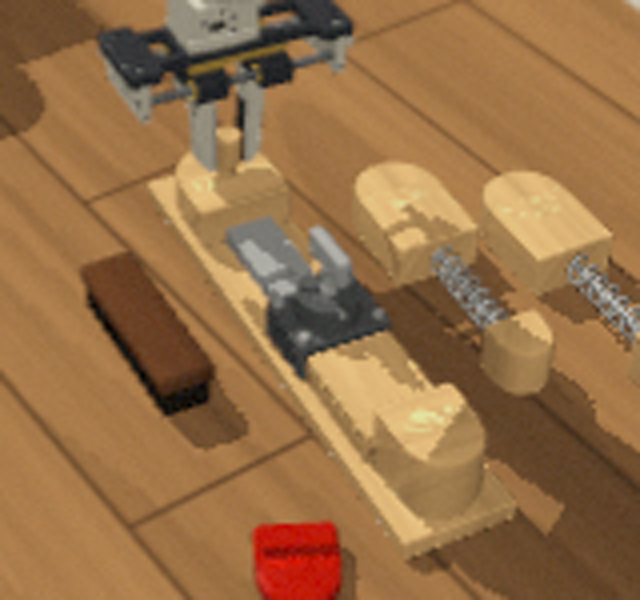

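The toe block is out and the wing still stands at (330,255) in the crop. I'll measure its height against the start picture.

Run:
```python
from h import *
wing('side0',(315,350),(180,225)); wing('s4',(315,350),(180,225))
```

```text
wing n 85 ztop med 0.1065364547053736 ((521.0546875, -90.15982818603516), (47.44932556152344, 13.419626235961914), 85.62642669677734)
wing n 98 ztop med 0.11348280026849134 ((522.5115356445312, -89.97981262207031), (46.79800796508789, 12.718006134033203), 81.14112091064453)
```

The pin is still up. Continue.

```bash
python3 -m pendant '[{"translation":[2,0,0],"twist":[0,0,0],"grip":-1},{"translation":[2.2,0,0],"twist":[0,0,0],"grip":-1},{"translation":[2.2,0,0],"twist":[0,0,0],"grip":-1},{"translation":[2.2,0,0],"twist":[0,0,0],"grip":-1},{"translation":[2.2,0,0],"twist":[0,0,0],"grip":-1},{"translation":[0,0,0],"twist":[0,0,0],"grip":-1},{"translation":[0,0,0],"twist":[0,0,0],"grip":-1},{"translation":[0,0,0],"twist":[0,0,0],"grip":-1},{"translation":[0,0,0],"twist":[0,0,0],"grip":-1},{"translation":[0,0,0],"twist":[0,0,0],"grip":-1}]'
python3 -c "
from h import *
rel([.5405,.0213,.067])
snap('side','s5');wing('s5',(315,350),(180,225))"
```

```text
t: 36.35
tool_pos: [0.5519, 0.0947, 0.067]
orientation: [2.392, 2.034, -0.027]
force: [-2.9, -2.9, 0.7]
opening: 0.0236
t 36.35 tcp [0.5519 0.0947 0.067 ] yang -9.26 F [-2.9 -2.9  0.7] open 0.0236 q6 0.25
shift mm [-74.3   0.6   1. ] twist [-0.01   0.014 -0.011]
wing n 81 ztop med 0.10653336746170505 ((523.032470703125, -88.4002685546875), (49.22783660888672, 14.77160930633545), 85.23389434814453)
```

The wing is back at its starting height, so the pin has dropped. Release and retreat.

```bash
python3 -m pendant '[{"translation":[0,0,0],"twist":[0,0,0],"grip":0.2},{"translation":[0,0,0],"twist":[0,0,0],"grip":0.2},{"translation":[0,0,0],"twist":[0,0,0],"grip":0.2},{"translation":[0,0,0],"twist":[0,0,0],"grip":0.2},{"translation":[0,0,-10],"twist":[0,0,0],"grip":0.2},{"translation":[0,0,-30],"twist":[0,0,0],"grip":0.2},{"translation":[0,0,-40],"twist":[0,0,0],"grip":0.2},{"translation":[0,0,-20],"twist":[0,0,0],"grip":0.2},{"translation":[0,0,0],"twist":[0,0,0],"grip":0.2},{"translation":[0,0,0],"twist":[0,0,0],"grip":0.2}]'
python3 -c "
from h import *
snap('side','s6');wing('s6',(315,350),(180,225))
cv2.imwrite('pics/s6c.png',cv2.resize(cv2.imread('pics/s6.png')[140:290,250:410],(640,600),interpolation=2))
snap('wrist','w6');rel([.5405,.0213,.067])"
```

```text
t: 37.4
tool_pos: [0.5527, 0.0979, 0.172]
orientation: [-2.392, -2.035, 0.023]
force: [-0.8, 0.2, -0.5]
opening: 0.0559
wing n 86 ztop med 0.10706603686671812 ((522.315673828125, -89.09919738769531), (49.57530975341797, 12.068105697631836), 84.82654571533203)
t 37.5 tcp [0.5522 0.0978 0.171 ] yang -9.25 F [-0.6 -0.6 -0.1] open 0.0558 q6 0.25
shift mm [-76.3   2.  104.8] twist [-0.012  0.011 -0.01 ]
```

View pics/s6c.png

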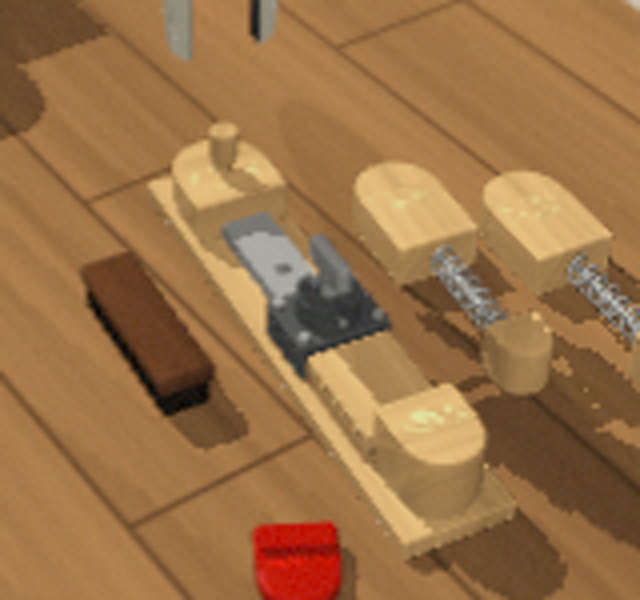

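The wing sits low and in line with the plank (330,262). The toe block is out, the hand is clear, and the bystanders haven't moved. Handing in.

```bash
python3 -c "
from plant import robot
print(robot.close_job())"
```

```text
the job is handed in; nothing more can be done
None
```

The boot stretcher is set to its long size and the job is handed in at about 37.5 s of the 61 s allowed.

**Parking the pin:** I lifted it about 21 mm, turned it 1.2 rad and let it settle in the rest notch. After I let go, depth readings put the wing about 14 mm above home and turned 68°.

**First slide:** With the pin parked, I slid the toe block out about 35 mm. I then turned the pin back and let it down. It rested on the bar at a lift of about 8 mm, in line with the plank.

**Second slide:** I slid the block on at about 10–15 mm/s. The pin dropped with the block about 74 mm out. The highest force I read on the knob during this slide was about 7.5 N, and about 4 N once the block had stopped. The force was read only at the end of each one-second move, so I did not see any brief peak at the stop.

**Last checks:**
- **Pin height:** The wing top measured 0.1065 m just after the drop and 0.1071 m after release, against 0.1065 m at the start. It had been about 0.1135 m with the pin on the bar, so the pin reads as home to within about 0.5 mm.
- **Wing direction:** The wing is in line with the plank again.
- **Surroundings:** The hand is clear, and the brush, heel insert and shoe trees look unmoved in the last picture. The jar and tin were not in that picture, but the arm did not work near them at low height.

No check failed. I did not tug the block to test the lock.

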